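# Clear the breakfast counter: cartons, beakers and spoon back to their trays

### The arm

A 6-joint arm with a two-finger parallel gripper is mounted at the origin on the work surface. World frame = base frame: x ahead of the robot, y to its left, z up, the work surface at z = 0. Lengths are in m, angles in rad, forces in N, time in s.
With the tool pointing down it reaches from about 0.35 to 0.975 m from the base axis. Payload 17.4 kg.
Tool frame: the origin (TCP) lies at the very end of the fingers, on their centre line; the grasp point (between the pads) lies behind it (arm.grip_depth is the z of the grasp point in the tool frame, in m); z points along the fingers, y is the line along which they close (so a half turn about z gives the same grasp; the last joint's range is limited). The gripper opens to 85 mm and grips with 20 to 120 N. Pads are 22 mm wide; open, the fingers measure 114 mm over their backs; the gripper's body (76 mm by 85 mm) begins 54 mm behind the grasp point. The pads swing forward as they close: fully open they stand 13 mm farther back than shut.
Start: joints at [1.14, 0.116, 1.442, -0, 1.584, -0.038], TCP at [0.258, 0.624, 0.231] pointing down, gripper open.
Joint ranges: [-2.83, 2.83], [-0.83, 2.19], [0.07, 2.5], [-1.14, 4.28], [0.01, 3], [-2.97, 2.97]. Speed limits (rad/s): [1.89, 1.89, 2.22, 3.14, 3.14, 3.14].

### API

Orientations are given as a 3x3 rotation matrix whose columns are the frame's x, y, z axes.
In Python, from cell import arm, grab_frame, ticket gives the robot as it stands.
- The arm moves only by the tool arm_command, never from a script. Its argument "rows" is a list of rows, each a list of 7 numbers: the shift along the tool's x, y, z in m, then the turn, a rotation vector about the tool's x, y, z in degrees, then the opening in per cent of the stroke, from 0 (shut) to 100 (fully open). A call has 1 to 12 rows; each row is the pose to reach, as a shift and turn from the pose commanded when the call began, along the tool's axes at that moment; what a row does not reach only later rows make up. A row lasts 1/8 s, in which the tool goes at most 62.5 mm and 10.7 degrees, less where a joint would pass 70% of its speed; a pose out of reach is approached as far as the arm can. A call with a gripper value outside its range is refused whole. The fingers move at their own pace and stop on an object; "newtons" is the grip in N (left out, the last holds). Time passes only in rows, so rows that repeat a pose let the fingers close. It gives the time, the measured TCP pose, the force, the opening and the grip force at its end, in the units of the state.
- arm.get_state(): the state, without advancing time (a new reading comes with each control period).
- grab_frame(name): name is "scene" or "top"; returns a dict with "frame" (480x640x3 uint8, red, green, blue), "intrinsics" (3x3 intrinsics, pixels), "k1" (the pictures are not rectified: a ray, as slopes to the right and down, at radius r is drawn at 1 + k1 r^2 times it, then the intrinsics apply), "eye" and "rotation" of the camera in the world. Camera axes: x right, y down, z forward; pixel columns grow to the right and rows downward; lengths in m; the calibration is good to about 2 mm. A picture is of the moment at which its call begins. There is no depth.
- ticket.job_done(): hands the job in; it is judged then, once.
The state is a dict: "time": time; "joint_positions": joint angles; "dq": joint speeds; "tau": joint torques, N m; "position": TCP position; "ee_rot": TCP orientation; "wrist_force": force on the tool from outside, world axes, zero at the start; "wrist_torque": the same for the moment, N m; "grip_width": finger opening in m; "gripper_force": force on a finger pad.
Only numpy, scipy, OpenCV 4.12 (cv2) and the standard library are available. Lean on these libraries where they do the work, as an engineer would, in place of code of your own. Each camera call takes 0.05 s, during which the arm holds its last target. There are 200 camera calls.

### The job

Breakfast is over; put away what is left on the steel counter, each with its own kind. Stand the two small milk cartons upright on the floor of the grey milk tray, in the free row in front of the cartons already there and square with the tray; stand the two white beakers upright in the free part of the wooden beaker tray; and lay the spoon lengthwise in the cutlery tub with its bowl at the same end as the other spoons. Leave the sugar jar and the big milk carton standing where they are.

Things in the scene. Friction and masses are not known exactly. Their poses are not given: they have to be found in the camera images.
- carton_a: small gable-top milk carton, unopened, standing: white card with a blue roof and a blue band round the foot; square body 57 x 57 mm with upright walls up to 78 mm, above that the roof slopes to a ridge along its y axis and a thin fin, top at 107 mm; about 220 g. Origin at the centre of its underside, x and y square to its sides, z up. One of a like pair, to be put away.
- carton_b: small gable-top milk carton, unopened, standing: white card with a blue roof and a blue band round the foot; square body 57 x 57 mm with upright walls up to 78 mm, above that the roof slopes to a ridge along its y axis and a thin fin, top at 107 mm; about 220 g. Origin at the centre of its underside, x and y square to its sides, z up. One of a like pair, to be put away.
- beaker_a: plain white plastic drinking beaker, round, no handle, standing mouth up: 85 mm tall, 54 mm across at the foot widening evenly to 68 mm at the rim, wall 3 mm, about 100 g. Origin at the centre of its underside, z up. One of a like pair, to be put away.
- beaker_b: plain white plastic drinking beaker, round, no handle, standing mouth up: 85 mm tall, 54 mm across at the foot widening evenly to 68 mm at the rim, wall 3 mm, about 100 g. Origin at the centre of its underside, z up. One of a like pair, to be put away.
- spoon: the one loose steel spoon lying on the counter, bowl up, 200 mm long, about 70 g. Origin on the counter under the middle of its oval bowl (66 x 44 mm, rim 15 mm high); x points to the bowl's tip (33 mm away), the handle runs along -x to its end at x = -167 mm; z up. The handle is a flat strip about 4 mm thick, arched clear of the counter: at x = -60 mm, near the balance point, it is 12 mm wide and its top is 16 mm above the origin.
- milk_tray: grey plastic milk tray, fixed, 160 (x) x 215 (y) mm, walls 5 mm thick and 45 mm high. Origin at the centre of its underside; inner floor 5 mm above it. Three cartons like the loose ones stand along its far (+x) side, centres at x = 44 mm, y = -66, 0 and 66 mm; the near half, a strip 70 mm deep from the near wall's inside at x = -75 mm and 205 mm long in y, is free and takes two cartons side by side.
- beaker_tray: low birch-laminate tray, fixed, 180 (x) x 250 (y) mm with a rim 18 mm high and 4 mm thick. Origin at the centre of its underside; inner floor 4 mm above it. Two beakers like the loose ones stand in its far half at x = 42 mm, y = -55 and 55 mm; the near half (x below 0) is free.
- spoon_tub: frosted plastic cutlery tub standing on its blue lid, fixed, 150 (x) x 250 (y) mm outside, walls 4 mm thick, rim 83 mm above the counter. Origin at the centre of the underside of the lid (165 x 262 mm). Three like spoons lie side by side over its floor, along y, with their bowls at the +y end (bowl middles near y = 67 mm); a spoon laid in rests on top of them, its origin 28 mm above the tub's.
- sugar_jar: bystander to leave alone: glass sugar pourer with a steel top, 56 mm across, 116 mm tall. Origin at the centre of its underside.
- big_carton: bystander to leave alone: one-litre gable-top milk carton, 70 x 70 x 230 mm, with a screw cap. Origin at the centre of its underside.
There are look-alikes about, which are no part of the job. What is shaped like the carton_b but green or pink is not meant.

How it is judged:
At the end, for the whole second after the job is handed in: Small cartons upright (6 deg) on the milk tray's floor, centres inside, square to it (15 deg); beakers upright (6 deg) on the beaker tray's floor; spoon in the tub below its rim, along it (20 deg), bowl middle 30 to 100 mm towards +y; all released, at rest (x of carton_a in the frame of milk_tray between -0.055 and 0.055 m and y of carton_a in the frame of milk_tray between -0.085 and 0.085 m and z of carton_a in the frame of milk_tray between 0 and 0.012 m and angle between each of carton_a, carton_b, beaker_a, beaker_b's own z axis and vertical below 0.1 rad and (angle between the x axis of carton_a and the x axis of milk_tray, either way round below 0.26 rad or angle between the x axis of carton_a and the y axis of milk_tray, either way round below 0.26 rad) and linear speed of each of carton_a, carton_b, beaker_a, beaker_b, spoon below 0.02 m/s and x of carton_b in the frame of milk_tray between -0.055 and 0.055 m and y of carton_b in the frame of milk_tray between -0.085 and 0.085 m and z of carton_b in the frame of milk_tray between 0 and 0.012 m and (angle between the x axis of carton_b and the x axis of milk_tray, either way round below 0.26 rad or angle between the x axis of carton_b and the y axis of milk_tray, either way round below 0.26 rad) and x of beaker_a in the frame of beaker_tray between -0.065 and 0.065 m and y of beaker_a in the frame of beaker_tray between -0.1 and 0.1 m and z of beaker_a in the frame of beaker_tray between 0 and 0.011 m and x of beaker_b in the frame of beaker_tray between -0.065 and 0.065 m and y of beaker_b in the frame of beaker_tray between -0.1 and 0.1 m and z of beaker_b in the frame of beaker_tray between 0 and 0.011 m and x of spoon in the frame of spoon_tub between -0.06 and 0.06 m and y of spoon in the frame of spoon_tub between 0.03 and 0.1 m and z of spoon in the frame of spoon_tub between 0.01 and 0.05 m and angle between the x axis of spoon and the y axis of spoon_tub, either way round below 0.35 rad and angle between spoon's own z axis and vertical below 0.35 rad); the robot touches nothing.
It fails at once if the sugar jar is shoved more than 30 mm or tipped (distance of sugar_jar from where it was at the start of the episode above 0.03 m or angle between sugar_jar's own z axis and vertical above 0.3 rad).
It fails at once if the big milk carton is shoved more than 30 mm or tipped (distance of big_carton from where it was at the start of the episode above 0.03 m or angle between big_carton's own z axis and vertical above 0.3 rad).
It also fails if it takes over 128 s, if anything falls off the work surface, if the arm or the gripper's body presses on something with over 40 N, if the wrist force passes 120 N, or if a joint passes its speed limit or range.

## Working session

There is one attempt and no reset: what is moved stays moved. The work goes in short steps, Python scripts to look and compute and a tool call to move; the robot and the scene stay as the last step left them, time stands still between calls to the robot, and variables do not carry over. Pictures are saved under pics/ and viewed, at most 14 in all, crops included, and the job is handed in when it is done.

Besides the shell and the picture viewer there is one more tool, called after "Call:" as name(argument=value, ...) on one line, values as JSON. arm_command: Moves the arm, as the interface text tells. Its arguments: {"type":"object","properties":{"rows":{"type":"array"},"newtons":{"type":"number"}},"required":["rows"]}

```bash
mkdir -p pics; ls
python3 - <<'E'
from cell import arm, grab_frame
import cv2
for n in("scene","top"):
    f=grab_frame(n); cv2.imwrite(f"pics/{n}0.png",f["frame"][:,:,::-1]); print(n,f["intrinsics"],f["k1"],f["eye"],f["rotation"])
print(arm.grip_depth,arm.get_state()); print([a for a in dir(arm) if a[0]!='_'])
E
```

```text
pics
scene [[449.24061222   0.         322.36575896]
 [  0.         449.24061222 241.09586078]
 [  0.           0.           1.        ]] -0.05233270285375815 [ 0.8667025  -0.35409091  0.89467275] [[ 0.73465134  0.55361824 -0.3921661 ]
 [ 0.67844403 -0.60037681  0.4233927 ]
 [-0.00104951 -0.57710877 -0.81666662]]
top [[445.2683291    0.         322.60454791]
 [  0.         445.2683291  246.84892134]
 [  0.           0.           1.        ]] -0.0928945588933575 [0.33562876 0.08583405 0.96271493] [[ 0.02735536 -0.99065765  0.13360052]
 [-0.99954753 -0.02543562  0.01605525]
 [-0.01250705 -0.13397926 -0.99090521]]
-0.0187 {'time': 0.1, 'joint_positions': array([ 1.14022636e+00,  1.16449900e-01,  1.44218701e+00,  5.13858107e-06,
        1.58397722e+00, -3.78020170e-02]), 'dq': array([-0.00087535, -0.00010196, -0.0016149 ,  0.00101428, -0.00138626,
        0.00058702]), 'tau': array([ 3.60801903e-03, -7.33654761e+01, -6.33790112e+01,  8.37646394e-05,
        5.06771699e-03,  7.91011280e-05]), 'position': array([0.25829603, 0.62345302, 0.23063509]), 'ee_rot': array([[-9.23853189e-01,  3.82746782e-01, -4.31025007e-04],
       [ 3.82747022e-01,  9.23852726e-01, -9.26106161e-04],
       [ 4.37394756e-05, -1.02055967e-03, -9.99999478e-01]]), 'wrist_force': array([0.03265713, 0.33363511, 0.06982599]), 'wrist_torque': array([0.01750463, 0.00045831, 0.0182729 ]), 'gripper_force': 0.0, 'grip_width': 0.08550339383627197}
['PlanningError', 'get_state', 'grip_depth']
```

View pics/scene0.png

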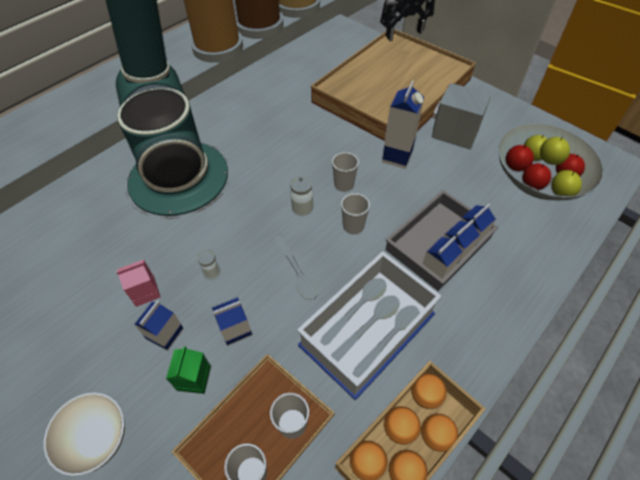

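View pics/top0.png

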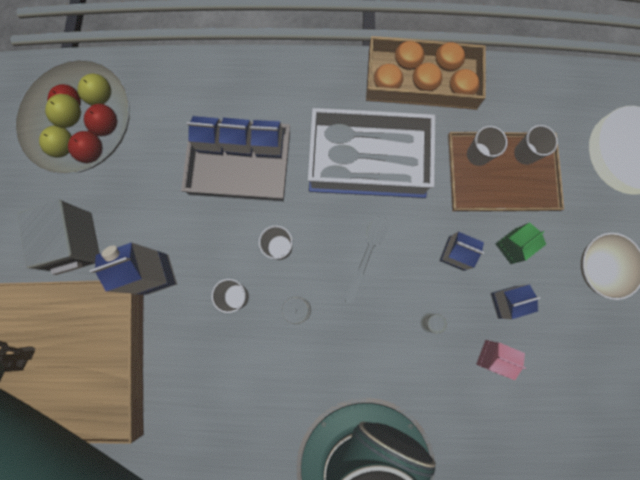

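Top view: the blue cartons are at (463,251) and (516,302), with green (521,243) and pink (501,359) look-alikes beside them. Free beakers are at (276,242) and (229,295). The faint spoon is around (365,258), the jar at (296,310) and the big carton at (130,268). I'll enlarge crops to confirm.

```bash
cat > h.py <<'E'
import numpy as np, cv2
from cell import arm, grab_frame
def ray(f,uv):
    K=np.array(f["intrinsics"]); k=f["k1"]
    p=cv2.undistortPoints(np.array(uv,float).reshape(-1,1,2),K,np.array([k,0,0,0,0.]))[:,0]
    d=np.c_[p,np.ones(len(p))]@np.array(f["rotation"]).T
    return np.array(f["eye"]),d
def onz(f,uv,z):
    e,d=ray(f,uv); return (e+d*((z-e[2])/d[:,2])[:,None])
def pix(f,P):
    P=np.atleast_2d(P); R=np.array(f["rotation"]); 
    q=(P-np.array(f["eye"]))@R; 
    return cv2.projectPoints(q.reshape(-1,1,3),np.zeros(3),np.zeros(3),np.array(f["intrinsics"]),np.array([f["k1"],0,0,0,0.]))[0][:,0]
E
python3 - <<'E'
from h import *
a=grab_frame("top")["frame"][:,:,::-1]; b=grab_frame("scene")["frame"][:,:,::-1]
def crop(i,x,y,w,h,s): return cv2.resize(i[y:y+h,x:x+w],None,fx=s,fy=s,interpolation=cv2.INTER_CUBIC)
A=crop(a,420,215,133,100,6); B=crop(a,200,200,200,130,4)
B=cv2.convertScaleAbs(B,alpha=1.6)
C=cv2.convertScaleAbs(crop(b,110,220,230,172,3.45),alpha=1.3)
for n,i in zip("ABC",(A,B,C)): cv2.imwrite(f"pics/c{n}.png",i[:600,:800])
E
```

```text
(no output)
```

View pics/cA.png

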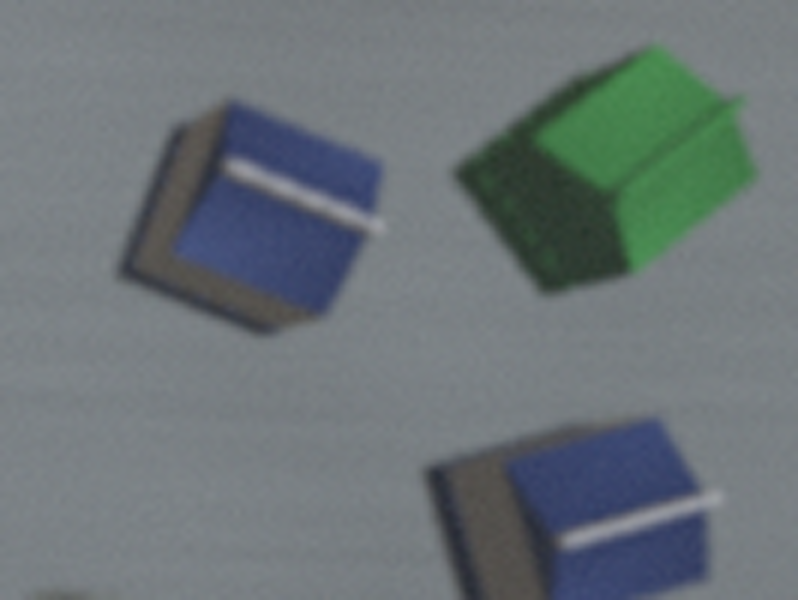

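View pics/cB.png

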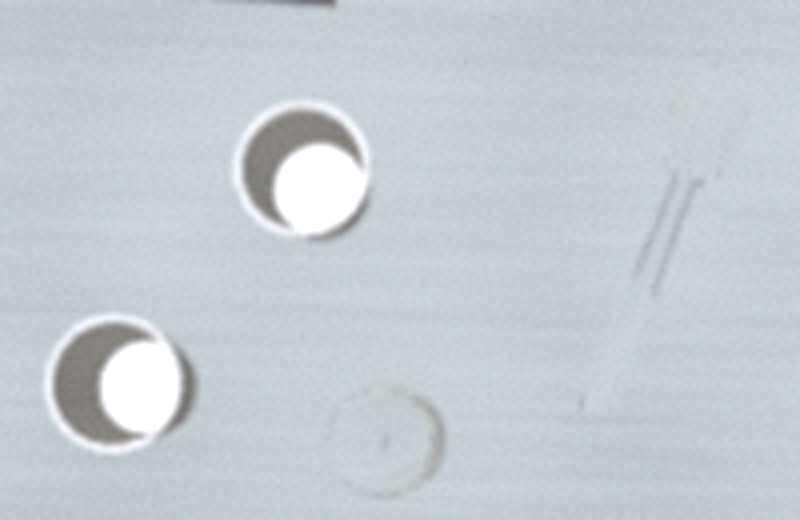

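View pics/cC.png

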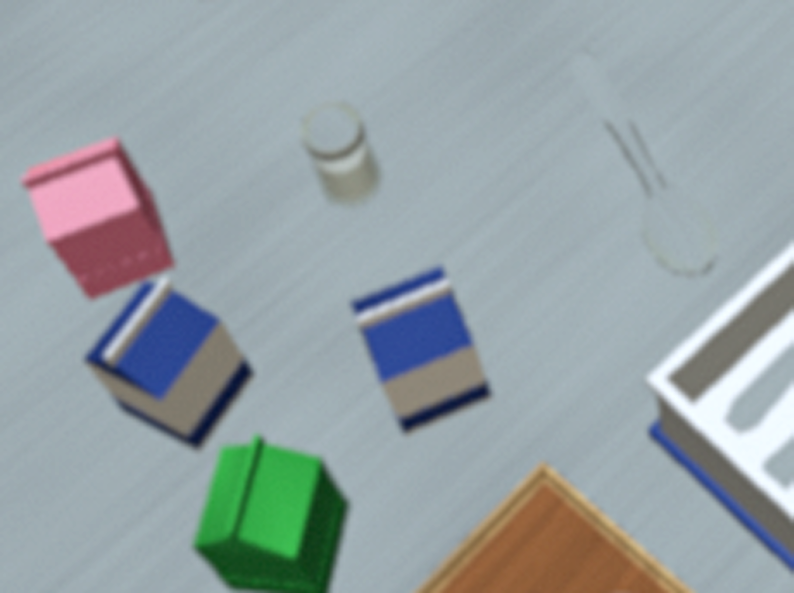

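Crop A/C confirm: the two blue-roofed cartons with white fins, at top px (463,251) and (516,302), are the ones meant. The green and pink ones lack the white/blue colours. The spoon's bowl is at its image-top end (top px ~(376,232)). Now I'll look at the trays in both views.

Run:
```python
from h import *
a=grab_frame("top"); b=grab_frame("scene")
def crop(f,x,y,w,h,s): return cv2.resize(cv2.convertScaleAbs(f["frame"][y:y+h,x:x+w,::-1],alpha=1.4),None,fx=s,fy=s,interpolation=cv2.INTER_CUBIC)
A=crop(a,175,95,400,130,2); B=crop(b,380,180,130,110,3); C=crop(b,290,245,160,110,2.5)
cv2.imwrite("pics/t1.png",np.vstack([A,np.hstack([B,np.zeros((330,10,3),np.uint8),np.vstack([C,np.zeros((55,400,3),np.uint8)])])[:, :800]]) if False else np.vstack([A,np.hstack([B,np.vstack([C,np.zeros((55,400,3),np.uint8)]),np.zeros((330,10,3),np.uint8)])]))
def P(f,uv,z,n):
    print(n); print(onz(f,uv,z).round(4)[:,:2].tolist())
P(a,[(458.3,242.2),(483,252.7)],.107,"c1 fin top");P(a,[(513.7,305.3),(539.7,297.5)],.107,"c2 fin")
s=3.45
P(b,[(110+355/s,220+318/s),(110+450/s,220+285/s)],.107,"c1 fin scene");P(b,[(110+108/s,220+358/s),(110+165/s,220+282/s)],.107,"c2 fin sc")
P(b,[(110+405/s,220+431/s),(110+490/s,220+393/s)],0,"c1 base sc")
P(b,[(110+200/s,220+446/s),(110+252/s,220+370/s)],0,"c2 base sc")
P(a,[(420+125/6,215+273/6),(420+268/6,215+334/6),(420+180/6,215+125/6)],0,"c1 base top")
P(a,[(200+303/4,200+168/4),(200+113/4,200+383/4)],.085,"beakers rim top")
P(a,[(346,301),(361.5,271),(371.5,244.7)],.016,"spoon top handle end, mid, mid")
P(b,[(110+580/s,220+55/s),(110+619/s,220+122/s),(110+657/s,220+190/s),(110+680/s,220+232/s),(110+697/s,220+274/s)],.014,"spoon scene end,mid,mid,bowl,tip")
P(a,[(296,310)],.116,"jar top");P(a,[(130,268)],.2,"big")
# carton masks: roof centroid
```

```text
c1 fin top
[[0.467, -0.1648], [0.4475, -0.2135]]
c2 fin
[[0.3466, -0.2726], [0.3625, -0.3252]]
c1 fin scene
[[0.4469, -0.2136], [0.4705, -0.1634]]
c2 fin sc
[[0.3648, -0.3239], [0.349, -0.2738]]
c1 base sc
[[0.4717, -0.2226], [0.4913, -0.1703]]
c2 base sc
[[0.3874, -0.3147], [0.3704, -0.262]]
c1 base top
[[0.442, -0.1571], [0.421, -0.2095], [0.497, -0.1779]]
beakers rim top
[[0.4613, 0.1939], [0.3517, 0.2838]]
spoon top handle end, mid, mid
[[0.3491, 0.0486], [0.4135, 0.0169], [0.4706, -0.0036]]
spoon scene end,mid,mid,bowl,tip
[[0.3547, 0.0411], [0.4148, 0.0199], [0.4714, -0.0011], [0.5045, -0.0137], [0.5337, -0.0284]]
jar top
[[0.3282, 0.1465]]
big
[[0.3922, 0.4359]]
```

View pics/t1.png

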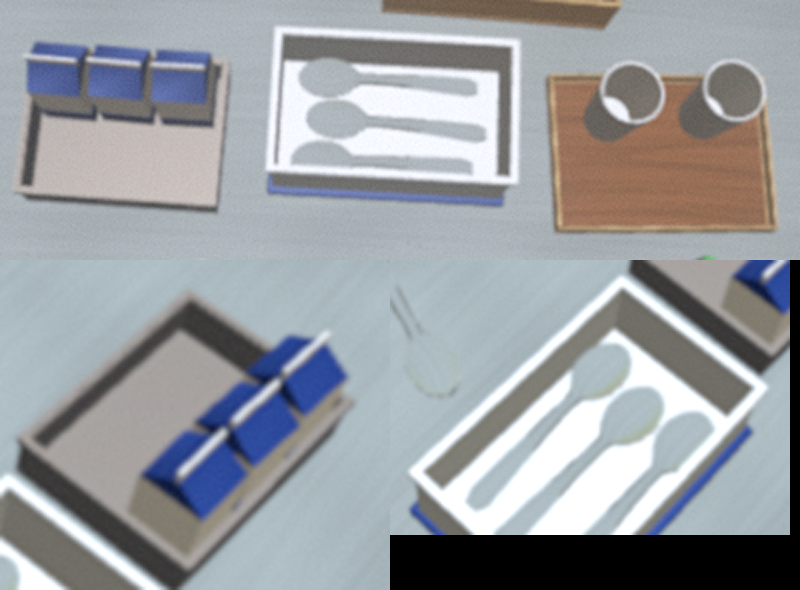

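Run:
```python
from h import *
a=grab_frame("top"); b=grab_frame("scene")
T=lambda *p:[(175+x/2,95+y/2) for x,y in p]
def P(f,uv,z,n):
    q=onz(f,uv,z)[:,:2]; print(n,q.round(4).tolist(),"mean",q.mean(0).round(4))
P(a,T((15,190),(219,206),(230,60)),.045,"milk top NL NR FR (165x215)")
P(b,[(386,239),(443.3,190.7),(497.3,227.7),(442.3,283.3)],.045,"milk sc NR NL FL FR")
P(a,T((275,27),(521,40),(519,185),(266,173)),.083,"tub top FL FR NR NL")
P(b,[(385.2,251.4),(298,329),(440.8,294.6)],.083,"tub sc NL NR FL")
P(a,T((546,74),(768,76),(776,230),(556,230)),.018,"beaker tray FL FR NR NL")
P(a,T((632,93),(734,90)),.089,"tray beakers rims")
P(a,T((27,57),(83,61),(90,63),(143,67),(154,66),(209,68)),.112,"tray fins")
```

```text
milk top NL NR FR (165x215) [[0.5749, 0.4051], [0.5616, 0.1842], [0.7254, 0.1791]] mean [0.6206 0.2561]
milk sc NR NL FL FR [[0.5634, 0.1911], [0.5775, 0.4081], [0.7388, 0.3979], [0.7273, 0.1809]] mean [0.6518 0.2945]
tub top FL FR NR NL [[0.747, 0.1294], [0.7399, -0.1295], [0.5822, -0.1247], [0.5879, 0.1335]] mean [0.6643 0.0022]
tub sc NL NR FL [[0.5962, 0.1393], [0.5843, -0.1195], [0.7463, 0.1326]] mean [0.6423 0.0508]
beaker tray FL FR NR NL [[0.73, -0.1729], [0.7391, -0.4314], [0.559, -0.4292], [0.5512, -0.1804]] mean [ 0.6449 -0.3035]
tray beakers rims [[0.6831, -0.2436], [0.6913, -0.3539]] mean [ 0.6872 -0.2987]
tray fins [[0.6978, 0.3808], [0.6938, 0.3223], [0.6917, 0.3149], [0.688, 0.2603], [0.6893, 0.2491], [0.688, 0.1931]] mean [0.6914 0.2867]
```

Both views agree to within a few mm. I'll write a planner that turns waypoints into rows.

```bash
cat > plan.py <<'E'
from h import *
from scipy.spatial.transform import Rotation as Ro
def R(yaw):  # tool down, tool y at world yaw
    c,s=np.cos(np.radians(yaw)),np.sin(np.radians(yaw)); y=np.array([c,s,0]); z=np.array([0,0,-1.]); return np.c_[np.cross(y,z),y,z]
def plan(calls,start=None):
    """calls: list of lists of (x,y,z,yaw,open[,extra rows]); prints a row (mm-rounded) and its repeat count"""
    s=arm.get_state(); p,M=(s["position"],s["ee_rot"]) if start is None else (np.array(start[:3]),R(start[3]))
    for c in calls:
        p0,M0=p,M; n=0
        for w in c:
            t,N=np.array(w[:3]),R(w[3]); d=M0.T@(t-p0); rv=np.degrees(Ro.from_matrix(M0.T@N).as_rotvec())
            k=int(np.ceil(max(np.linalg.norm(t-p)/.05,np.degrees(Ro.from_matrix(M.T@N).magnitude())/9,1)))+(w[5] if len(w)>5 else 0)
            n+=k; print(k,"x",[*(d.round(3)+0),*(rv.round(1)+0),w[4]]); p,M=t,N
        print("rows",n)
E
python3 - <<'E'
from plan import *
x,y=.352,.284
plan([[(.258,.624,.36,67.5,100),(x,y,.36,0,100,1)],[(x,y,.037,0,100,1)],[(x,y,.037,0,0,4)],[(x,y,.26,0,0,1)]])
E
```

```text
3 x [np.float64(0.0), np.float64(0.0), np.float64(-0.129), np.float64(0.0), np.float64(0.0), np.float64(0.0), 100]
9 x [np.float64(-0.216), np.float64(-0.278), np.float64(-0.129), np.float64(0.0), np.float64(0.0), np.float64(67.5), 100]
rows 12
8 x [np.float64(0.0), np.float64(0.0), np.float64(0.323), np.float64(0.0), np.float64(0.0), np.float64(0.0), 100]
rows 8
5 x [np.float64(0.0), np.float64(0.0), np.float64(0.0), np.float64(0.0), np.float64(0.0), np.float64(0.0), 0]
rows 5
6 x [np.float64(0.0), np.float64(0.0), np.float64(-0.223), np.float64(0.0), np.float64(0.0), np.float64(0.0), 0]
rows 6
```

Call:
arm_command(rows=[[0,0,-0.129,0,0,0,100],[0,0,-0.129,0,0,0,100],[0,0,-0.129,0,0,0,100],[-0.216,-0.278,-0.129,0,0,67.5,100],[-0.216,-0.278,-0.129,0,0,67.5,100],[-0.216,-0.278,-0.129,0,0,67.5,100],[-0.216,-0.278,-0.129,0,0,67.5,100],[-0.216,-0.278,-0.129,0,0,67.5,100],[-0.216,-0.278,-0.129,0,0,67.5,100],[-0.216,-0.278,-0.129,0,0,67.5,100],[-0.216,-0.278,-0.129,0,0,67.5,100],[-0.216,-0.278,-0.129,0,0,67.5,100]], newtons=30)

```text
time: 1.9
position: [0.3514, 0.2844, 0.36]
ee_rot: [[-0.002, 1.0, -0.0], [1.0, 0.002, -0.0], [-0.0, -0.0, -1.0]]
wrist_force: [-0.5, 0.5, -0.3]
grip_width: 0.0851
gripper_force: 0.0
```

Call:
arm_command(rows=[[0,0,0.2,0,0,0,100],[0,0,0.2,0,0,0,100],[0,0,0.2,0,0,0,100],[0,0,0.2,0,0,0,100],[0,0,0.323,0,0,0,100],[0,0,0.323,0,0,0,100],[0,0,0.323,0,0,0,100],[0,0,0.323,0,0,0,100],[0,0,0.323,0,0,0,100]])

```text
time: 3.02
position: [0.3529, 0.2852, 0.0405]
ee_rot: [[-0.0, 1.0, 0.003], [1.0, 0.0, 0.002], [0.002, 0.003, -1.0]]
wrist_force: [0.1, 1.0, -0.2]
grip_width: 0.0855
gripper_force: 0.0
```

Call:
arm_command(rows=[[0,0,0,0,0,0,0],[0,0,0,0,0,0,0],[0,0,0,0,0,0,0],[0,0,0,0,0,0,0],[0,0,0,0,0,0,0]])

```text
time: 3.65
position: [0.3521, 0.2848, 0.0393]
ee_rot: [[0.0, 1.0, 0.001], [1.0, -0.0, 0.002], [0.002, 0.001, -1.0]]
wrist_force: [-5.0, -1.0, 13.8]
grip_width: 0.0669
gripper_force: 29.2
```

```bash
sed -i 's/\[\*(d.round(3)+0),\*(rv.round(1)+0),w\[4\]\]/[*map(float,d.round(3)+0),*map(float,rv.round(1)+0),w[4]]/' plan.py
python3 - <<'E'
from plan import *
s=(.352,.284,.037,0)
plan([[(.352,.284,.25,0,0,1)],[(.5,-.05,.25,-60,0,3)],[(.605,-.358,.25,-91,0,2)],[(.605,-.358,.043,-91,0,4)],[(.605,-.358,.043,-91,60,3)],[(.605,-.358,.22,-91,60,2)],
[(.45,0,.26,0,100,2)],[(.461,.194,.2,90,100,2)]],s)
E
```

```text
6 x [0.0, 0.0, -0.213, 0.0, 0.0, 0.0, 0]
rows 6
11 x [-0.334, 0.148, 0.0, 0.0, 0.0, 60.0, 0]
rows 11
9 x [-0.063, 0.319, 0.0, 0.0, 0.0, 31.0, 0]
rows 9
9 x [0.0, 0.0, 0.207, 0.0, 0.0, 0.0, 0]
rows 9
4 x [0.0, 0.0, 0.0, 0.0, 0.0, 0.0, 60]
rows 4
6 x [0.0, 0.0, -0.177, 0.0, 0.0, 0.0, 60]
rows 6
13 x [-0.161, -0.355, -0.04, 0.0, 0.0, -91.0, 100]
rows 13
12 x [0.194, 0.011, 0.06, 0.0, 0.0, -90.0, 100]
rows 12
```

Call:
arm_command(rows=[[0,0,-0.213,0,0,0,0],[0,0,-0.213,0,0,0,0],[0,0,-0.213,0,0,0,0],[0,0,-0.213,0,0,0,0],[0,0,-0.213,0,0,0,0],[0,0,-0.213,0,0,0,0]])

```text
time: 4.4
position: [0.3513, 0.2839, 0.2493]
ee_rot: [[0.0, 1.0, -0.001], [1.0, -0.0, -0.001], [-0.001, -0.001, -1.0]]
wrist_force: [-0.7, 0.5, -0.4]
grip_width: 0.0666
gripper_force: 34.1
```

Call:
arm_command(rows=[[-0.334,0.148,0,0,0,60,0],[-0.334,0.148,0,0,0,60,0],[-0.334,0.148,0,0,0,60,0],[-0.334,0.148,0,0,0,60,0],[-0.334,0.148,0,0,0,60,0],[-0.334,0.148,0,0,0,60,0],[-0.334,0.148,0,0,0,60,0],[-0.334,0.148,0,0,0,60,0],[-0.334,0.148,0,0,0,60,0],[-0.334,0.148,0,0,0,60,0],[-0.334,0.148,0,0,0,60,0]])

```text
time: 5.78
position: [0.4994, -0.0494, 0.2505]
ee_rot: [[0.866, 0.501, 0.0], [0.501, -0.866, -0.0], [0.0, 0.0, -1.0]]
wrist_force: [0.4, 0.1, -0.6]
grip_width: 0.0664
gripper_force: 34.2
```

Call:
arm_command(rows=[[-0.063,0.319,0,0,0,31,0],[-0.063,0.319,0,0,0,31,0],[-0.063,0.319,0,0,0,31,0],[-0.063,0.319,0,0,0,31,0],[-0.063,0.319,0,0,0,31,0],[-0.063,0.319,0,0,0,31,0],[-0.063,0.319,0,0,0,31,0],[-0.063,0.319,0,0,0,31,0],[-0.063,0.319,0,0,0,31,0],[-0.063,0.319,0,0,0,31,0]])

```text
time: 7.02
position: [0.6044, -0.3569, 0.2509]
ee_rot: [[1.0, -0.017, 0.001], [-0.017, -1.0, -0.0], [0.001, 0.0, -1.0]]
wrist_force: [-0.4, 0.3, -1.0]
grip_width: 0.0668
gripper_force: 34.4
```

Run:
```python
from h import *
a=grab_frame("scene"); cv2.imwrite("pics/hold1.png",a["frame"][200:,:,::-1])
```

```text
(no output)
```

View pics/hold1.png

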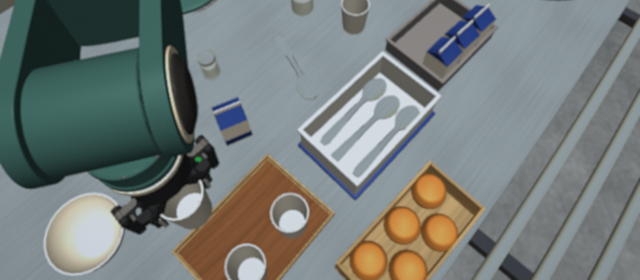

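The beaker is held upright, at about (185,200) in this crop.

Call:
arm_command(rows=[[0,0,0.15,0,0,0,0],[0,0,0.15,0,0,0,0],[0,0,0.15,0,0,0,0],[0,0,0.19,0,0,0,0],[0,0,0.19,0,0,0,0],[0,0,0.207,0,0,0,0],[0,0,0.207,0,0,0,0],[0,0,0.207,0,0,0,0],[0,0,0.207,0,0,0,0]])

```text
time: 8.2
position: [0.6045, -0.3578, 0.0439]
ee_rot: [[1.0, -0.018, 0.001], [-0.018, -1.0, -0.0], [0.001, 0.0, -1.0]]
wrist_force: [-0.5, -0.3, -1.1]
grip_width: 0.0669
gripper_force: 33.6
```

Call:
arm_command(rows=[[0,0,0,0,0,0,95],[0,0,0,0,0,0,95],[0,0,0,0,0,0,95],[0,0,0,0,0,0,95],[0,0,-0.177,0,0,0,95],[0,0,-0.177,0,0,0,95],[0,0,-0.177,0,0,0,95],[0,0,-0.177,0,0,0,95],[0,0,-0.177,0,0,0,95],[0,0,-0.177,0,0,0,95]])

```text
time: 9.45
position: [0.604, -0.3574, 0.2184]
ee_rot: [[1.0, -0.018, -0.002], [-0.018, -1.0, 0.001], [-0.002, -0.001, -1.0]]
wrist_force: [0.3, 0.5, -1.1]
grip_width: 0.0816
gripper_force: 0.0
```

Run:
```python
from plan import *
s=(.605,-.358,.22,-91)
x,y=.461,.194; u,v=.601,-.252
plan([[(.53,-.08,.25,-80,100,1),(x,y,.2,-70,100,2)],[(x,y,.037,-70,100,2),(x,y,.037,-70,0,4)],[(x,y,.25,-70,0,1)],[(.53,-.03,.25,-80,0),(u,v,.25,-88,0,2)],[(u,v,.043,-88,0,4)],[(u,v,.043,-88,95,3),(u,v,.22,-88,95,2)]],s)
```

```text
7 x [-0.08, -0.277, -0.03, 0.0, 0.0, -11.0, 100]
8 x [-0.154, -0.549, 0.02, 0.0, 0.0, -21.0, 100]
rows 15
6 x [0.0, 0.0, 0.163, 0.0, 0.0, 0.0, 100]
5 x [0.0, 0.0, 0.163, 0.0, 0.0, 0.0, 0]
rows 11
6 x [0.0, 0.0, -0.213, 0.0, 0.0, 0.0, 0]
rows 6
5 x [-0.012, 0.234, 0.0, 0.0, 0.0, 10.0, 0]
7 x [-0.021, 0.467, 0.0, 0.0, 0.0, 18.0, 0]
rows 12
9 x [0.0, 0.0, 0.207, 0.0, 0.0, 0.0, 0]
rows 9
4 x [0.0, 0.0, 0.0, 0.0, 0.0, 0.0, 95]
6 x [0.0, 0.0, -0.177, 0.0, 0.0, 0.0, 95]
rows 10
```

Call:
arm_command(rows=[[-0.154,-0.549,0.02,0,0,-21,100],[-0.154,-0.549,0.02,0,0,-21,100],[-0.154,-0.549,0.02,0,0,-21,100],[-0.154,-0.549,0.02,0,0,-21,100],[-0.154,-0.549,0.02,0,0,-21,100],[-0.154,-0.549,0.02,0,0,-21,100],[-0.154,-0.549,0.02,0,0,-21,100],[-0.154,-0.549,0.02,0,0,-21,100],[-0.154,-0.549,0.02,0,0,-21,100],[-0.154,-0.549,0.02,0,0,-21,100],[-0.154,-0.549,0.02,0,0,-21,100],[-0.154,-0.549,0.02,0,0,-21,100]])

```text
time: 10.95
position: [0.4604, 0.1928, 0.2]
ee_rot: [[0.94, 0.341, -0.0], [0.341, -0.94, -0.0], [-0.001, 0.0, -1.0]]
wrist_force: [-0.3, -0.5, 1.3]
grip_width: 0.0854
gripper_force: 0.0
```

Run:
```python
from h import *
a=grab_frame("top"); b=grab_frame("scene")
cv2.imwrite("pics/p1.png",np.vstack([a["frame"][90:330,:,::-1],b["frame"][140:480,:,::-1]]))
```

```text
(no output)
```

View pics/p1.png

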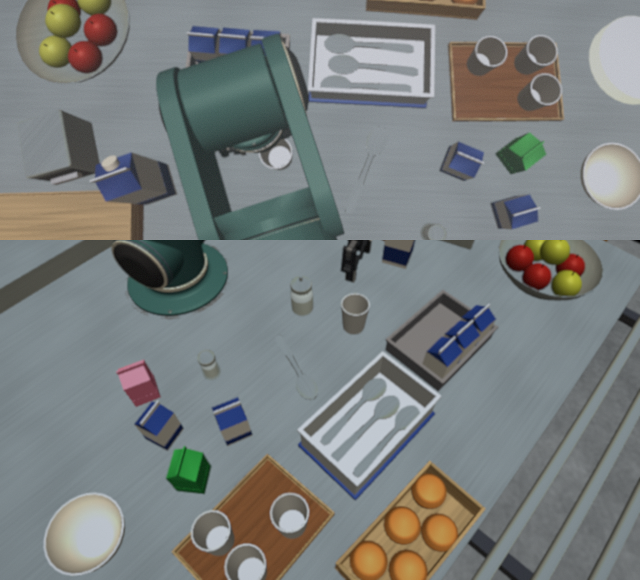

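The first beaker stands upright in the tray (top crop (545,90)). The open gripper is above beaker_a, so I'll descend.

Call:
arm_command(rows=[[0,0,0.163,0,0,0,100],[0,0,0.163,0,0,0,100],[0,0,0.163,0,0,0,100],[0,0,0.163,0,0,0,100],[0,0,0.163,0,0,0,100],[0,0,0.163,0,0,0,100],[0,0,0.163,0,0,0,0],[0,0,0.163,0,0,0,0],[0,0,0.163,0,0,0,0],[0,0,0.163,0,0,0,0],[0,0,0.163,0,0,0,0]])

```text
time: 12.42
position: [0.4609, 0.1944, 0.0389]
ee_rot: [[0.94, 0.342, 0.002], [0.342, -0.94, 0.001], [0.003, -0.0, -1.0]]
wrist_force: [-0.4, 0.9, 8.7]
grip_width: 0.0661
gripper_force: 30.9
```

Call:
arm_command(rows=[[0,0,-0.213,0,0,0,0],[0,0,-0.213,0,0,0,0],[0,0,-0.213,0,0,0,0],[0,0,-0.213,0,0,0,0],[0,0,-0.213,0,0,0,0],[0,0,-0.213,0,0,0,0]])

```text
time: 13.18
position: [0.4597, 0.1938, 0.2491]
ee_rot: [[0.94, 0.342, -0.001], [0.342, -0.94, -0.0], [-0.001, 0.0, -1.0]]
wrist_force: [-0.4, -0.4, -1.7]
grip_width: 0.066
gripper_force: 34.2
```

Call:
arm_command(rows=[[-0.021,0.467,0,0,0,18,0],[-0.021,0.467,0,0,0,18,0],[-0.021,0.467,0,0,0,18,0],[-0.021,0.467,0,0,0,18,0],[-0.021,0.467,0,0,0,18,0],[-0.021,0.467,0,0,0,18,0],[-0.021,0.467,0,0,0,18,0],[-0.021,0.467,0,0,0,18,0],[-0.021,0.467,0,0,0,18,0],[-0.021,0.467,0,0,0,18,0],[-0.021,0.467,0,0,0,18,0],[-0.021,0.467,0,0,0,18,0]])

```text
time: 14.68
position: [0.6, -0.2514, 0.2505]
ee_rot: [[0.999, 0.036, 0.0], [0.036, -0.999, -0.0], [0.0, 0.0, -1.0]]
wrist_force: [0.7, -0.2, -0.7]
grip_width: 0.066
gripper_force: 34.2
```

Call:
arm_command(rows=[[0,0,0.15,0,0,0,0],[0,0,0.15,0,0,0,0],[0,0,0.15,0,0,0,0],[0,0,0.19,0,0,0,0],[0,0,0.19,0,0,0,0],[0,0,0.207,0,0,0,0],[0,0,0.207,0,0,0,0],[0,0,0.207,0,0,0,0],[0,0,0.207,0,0,0,0]])

```text
time: 15.8
position: [0.6002, -0.2522, 0.0439]
ee_rot: [[0.999, 0.035, 0.001], [0.035, -0.999, -0.0], [0.001, 0.0, -1.0]]
wrist_force: [-0.9, 0.4, -0.3]
grip_width: 0.0663
gripper_force: 34.2
```

Call:
arm_command(rows=[[0,0,0,0,0,0,95],[0,0,0,0,0,0,95],[0,0,0,0,0,0,95],[0,0,0,0,0,0,95],[0,0,-0.177,0,0,0,95],[0,0,-0.177,0,0,0,95],[0,0,-0.177,0,0,0,95],[0,0,-0.177,0,0,0,95],[0,0,-0.177,0,0,0,95],[0,0,-0.177,0,0,0,95]])

```text
time: 17.05
position: [0.5996, -0.2519, 0.2185]
ee_rot: [[0.999, 0.035, -0.002], [0.035, -0.999, 0.001], [-0.002, -0.001, -1.0]]
wrist_force: [-0.1, 0.3, -0.1]
grip_width: 0.0808
gripper_force: 0.0
```

Run:
```python
from plan import *
s=(.601,-.252,.22,-88)
x,y,w=.457,-.189,-23.7
plan([[(x,y,.22,w,100,2)],[(x,y,.043,w,100,2),(x,y,.043,w,0,4)],[(x,y,.25,w,0,1)]],s)
u,v=.613+.003,.293+.048
plan([[(.50,.10,.25,-60,0,2)],[(u,v,.25,-93.5,0,3)],[(u,v,.05,-93.5,0,4)],[(u,v,.05,-93.5,85,3),(u,v,.24,-93.5,85,2)]],(x,y,.25,w))
```

```text
10 x [-0.142, -0.068, 0.0, 0.0, 0.0, -64.3, 100]
rows 10
6 x [0.0, 0.0, 0.177, 0.0, 0.0, 0.0, 100]
5 x [0.0, 0.0, 0.177, 0.0, 0.0, 0.0, 0]
rows 11
6 x [0.0, 0.0, -0.207, 0.0, 0.0, 0.0, 0]
rows 6
8 x [0.282, -0.077, 0.0, 0.0, 0.0, 36.3, 0]
rows 8
9 x [0.221, -0.151, 0.0, 0.0, 0.0, 33.5, 0]
rows 9
8 x [0.0, 0.0, 0.2, 0.0, 0.0, 0.0, 0]
rows 8
4 x [0.0, 0.0, 0.0, 0.0, 0.0, 0.0, 85]
6 x [0.0, 0.0, -0.19, 0.0, 0.0, 0.0, 85]
rows 10
```

Call:
arm_command(rows=[[-0.142,-0.068,0,0,0,-64.3,100],[-0.142,-0.068,0,0,0,-64.3,100],[-0.142,-0.068,0,0,0,-64.3,100],[-0.142,-0.068,0,0,0,-64.3,100],[-0.142,-0.068,0,0,0,-64.3,100],[-0.142,-0.068,0,0,0,-64.3,100],[-0.142,-0.068,0,0,0,-64.3,100],[-0.142,-0.068,0,0,0,-64.3,100],[-0.142,-0.068,0,0,0,-64.3,100],[-0.142,-0.068,0,0,0,-64.3,100]], newtons=40)

```text
time: 18.3
position: [0.4557, -0.1891, 0.2202]
ee_rot: [[0.403, 0.915, -0.0], [0.915, -0.403, 0.0], [-0.0, -0.0, -1.0]]
wrist_force: [-0.4, -0.1, 0.8]
grip_width: 0.0855
gripper_force: 0.0
```

Call:
arm_command(rows=[[0,0,0.177,0,0,0,100],[0,0,0.177,0,0,0,100],[0,0,0.177,0,0,0,100],[0,0,0.177,0,0,0,100],[0,0,0.177,0,0,0,100],[0,0,0.177,0,0,0,100],[0,0,0.177,0,0,0,0],[0,0,0.177,0,0,0,0],[0,0,0.177,0,0,0,0],[0,0,0.177,0,0,0,0],[0,0,0.177,0,0,0,0]])

```text
time: 19.68
position: [0.4562, -0.1892, 0.0445]
ee_rot: [[0.402, 0.916, 0.001], [0.916, -0.402, -0.0], [0.0, 0.001, -1.0]]
wrist_force: [-2.3, 2.0, 8.1]
grip_width: 0.0564
gripper_force: 41.8
```

Call:
arm_command(rows=[[0,0,0,0,0,0,0],[0,0,-0.207,0,0,0,0],[0,0,-0.207,0,0,0,0],[0,0,-0.207,0,0,0,0],[0,0,-0.207,0,0,0,0],[0,0,-0.207,0,0,0,0],[0,0,-0.207,0,0,0,0]])

```text
time: 20.55
position: [0.4553, -0.1889, 0.248]
ee_rot: [[0.402, 0.916, -0.003], [0.916, -0.402, 0.001], [0.0, -0.003, -1.0]]
wrist_force: [-0.1, -0.3, -2.4]
grip_width: 0.0566
gripper_force: 44.4
```

Call:
arm_command(rows=[[0.282,-0.077,0,0,0,36.3,0],[0.282,-0.077,0,0,0,36.3,0],[0.282,-0.077,0,0,0,36.3,0],[0.282,-0.077,0,0,0,36.3,0],[0.282,-0.077,0,0,0,36.3,0],[0.282,-0.077,0,0,0,36.3,0],[0.282,-0.077,0,0,0,36.3,0],[0.282,-0.077,0,0,0,36.3,0],[0.282,-0.077,0,0,0,36.3,0]])

```text
time: 21.68
position: [0.4986, 0.099, 0.2501]
ee_rot: [[0.867, 0.498, -0.0], [0.498, -0.867, -0.0], [-0.0, -0.0, -1.0]]
wrist_force: [0.2, 0.1, -1.0]
grip_width: 0.0564
gripper_force: 44.2
```

Call:
arm_command(rows=[[0.221,-0.151,0,0,0,33.5,0],[0.221,-0.151,0,0,0,33.5,0],[0.221,-0.151,0,0,0,33.5,0],[0.221,-0.151,0,0,0,33.5,0],[0.221,-0.151,0,0,0,33.5,0],[0.221,-0.151,0,0,0,33.5,0],[0.221,-0.151,0,0,0,33.5,0],[0.221,-0.151,0,0,0,33.5,0],[0.221,-0.151,0,0,0,33.5,0],[0.221,-0.151,0,0,0,33.5,0]])

```text
time: 22.92
position: [0.6145, 0.341, 0.2506]
ee_rot: [[0.998, -0.062, 0.0], [-0.062, -0.998, 0.0], [0.0, -0.0, -1.0]]
wrist_force: [0.0, -0.4, -1.9]
grip_width: 0.0567
gripper_force: 44.2
```

Run:
```python
from h import *
a=grab_frame("top"); b=grab_frame("scene")
cv2.imwrite("pics/p2.png",np.vstack([a["frame"][90:330,:,::-1],b["frame"][140:480,:,::-1]]))
```

```text
(no output)
```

View pics/p2.png

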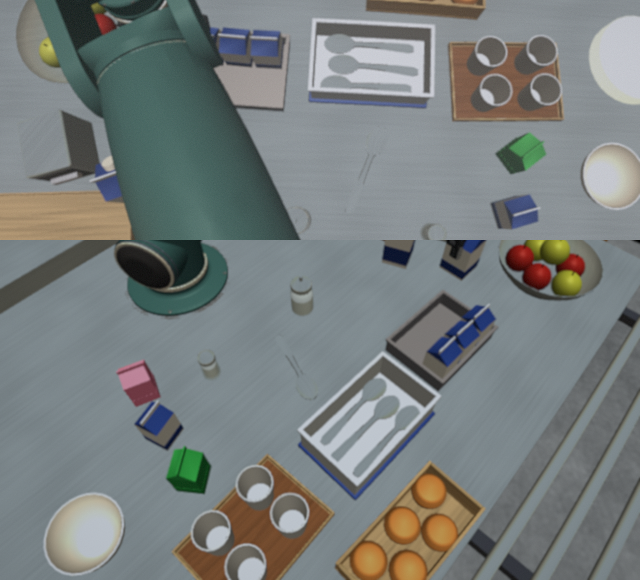

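Both beakers are placed, and carton_a is held upright above the tray. I'll lower it.

Call:
arm_command(rows=[[0,0,0.13,0,0,0,0],[0,0,0.13,0,0,0,0],[0,0,0.13,0,0,0,0],[0,0,0.18,0,0,0,0],[0,0,0.18,0,0,0,0],[0,0,0.2,0,0,0,0],[0,0,0.2,0,0,0,0],[0,0,0.2,0,0,0,0]])

```text
time: 24.02
position: [0.615, 0.3415, 0.0516]
ee_rot: [[0.998, -0.061, 0.001], [-0.061, -0.998, 0.001], [0.001, -0.001, -1.0]]
wrist_force: [-0.8, -0.2, -1.2]
grip_width: 0.0568
gripper_force: 44.2
```

Call:
arm_command(rows=[[0,0,0,0,0,0,76],[0,0,0,0,0,0,76],[0,0,0,0,0,0,76],[0,0,0,0,0,0,76],[0,0,-0.03,0,0,0,76],[0,0,-0.19,0,0,0,76],[0,0,-0.19,0,0,0,76],[0,0,-0.19,0,0,0,76],[0,0,-0.19,0,0,0,76],[0,0,-0.19,0,0,0,76]])

```text
time: 25.28
position: [0.6143, 0.3412, 0.2393]
ee_rot: [[0.998, -0.061, -0.001], [-0.061, -0.998, -0.0], [-0.001, 0.001, -1.0]]
wrist_force: [0.3, 0.4, -1.1]
grip_width: 0.0644
gripper_force: 0.0
```

Run:
```python
from plan import *
x,y,w=.354,-.298,-73
u,v=.613-.003,.293-.048
plan([[(.50,.05,.25,-80,100,1)],[(x,y,.25,w,100,2)],[(x,y,.043,w,100,2),(x,y,.043,w,0,4)],[(x,y,.25,w,0,1)],
[(.46,-.02,.25,-80,0,1)],[(u,v,.25,-93.5,0,3)],[(u,v,.05,-93.5,0,4)]],(.616,.341,.24,-93.5))
```

```text
8 x [-0.098, 0.298, -0.01, 0.0, 0.0, -13.5, 100]
rows 8
10 x [-0.204, 0.317, 0.0, 0.0, 0.0, -7.0, 100]
rows 10
7 x [0.0, 0.0, 0.207, 0.0, 0.0, 0.0, 100]
5 x [0.0, 0.0, 0.207, 0.0, 0.0, 0.0, 0]
rows 12
6 x [0.0, 0.0, -0.207, 0.0, 0.0, 0.0, 0]
rows 6
7 x [0.183, -0.235, 0.0, 0.0, 0.0, 7.0, 0]
rows 7
10 x [0.194, -0.235, 0.0, 0.0, 0.0, 13.5, 0]
rows 10
8 x [0.0, 0.0, 0.2, 0.0, 0.0, 0.0, 0]
rows 8
```

Call:
arm_command(rows=[[-0.098,0.298,-0.01,0,0,-13.5,100],[-0.098,0.298,-0.01,0,0,-13.5,100],[-0.098,0.298,-0.01,0,0,-13.5,100],[-0.098,0.298,-0.01,0,0,-13.5,100],[-0.098,0.298,-0.01,0,0,-13.5,100],[-0.098,0.298,-0.01,0,0,-13.5,100],[-0.098,0.298,-0.01,0,0,-13.5,100],[-0.098,0.298,-0.01,0,0,-13.5,100]])

```text
time: 26.28
position: [0.4987, 0.0507, 0.2495]
ee_rot: [[0.985, 0.175, -0.001], [0.175, -0.985, 0.0], [-0.001, -0.0, -1.0]]
wrist_force: [-0.0, 0.2, -0.6]
grip_width: 0.0855
gripper_force: 0.0
```

Call:
arm_command(rows=[[-0.204,0.317,0,0,0,-7,100],[-0.204,0.317,0,0,0,-7,100],[-0.204,0.317,0,0,0,-7,100],[-0.204,0.317,0,0,0,-7,100],[-0.204,0.317,0,0,0,-7,100],[-0.204,0.317,0,0,0,-7,100],[-0.204,0.317,0,0,0,-7,100],[-0.204,0.317,0,0,0,-7,100],[-0.204,0.317,0,0,0,-7,100],[-0.204,0.317,0,0,0,-7,100]])

```text
time: 27.52
position: [0.3533, -0.2967, 0.2504]
ee_rot: [[0.956, 0.294, 0.0], [0.294, -0.956, -0.0], [0.0, 0.0, -1.0]]
wrist_force: [-0.4, -0.3, 0.0]
grip_width: 0.0853
gripper_force: 0.0
```

Call:
arm_command(rows=[[0,0,0.207,0,0,0,100],[0,0,0.207,0,0,0,100],[0,0,0.207,0,0,0,100],[0,0,0.207,0,0,0,100],[0,0,0.207,0,0,0,100],[0,0,0.207,0,0,0,100],[0,0,0.207,0,0,0,100],[0,0,0.207,0,0,0,0],[0,0,0.207,0,0,0,0],[0,0,0.207,0,0,0,0],[0,0,0.207,0,0,0,0],[0,0,0.207,0,0,0,0]])

```text
time: 29.02
position: [0.3528, -0.298, 0.044]
ee_rot: [[0.956, 0.292, 0.001], [0.292, -0.956, -0.001], [0.0, 0.001, -1.0]]
wrist_force: [-0.8, 0.2, 6.7]
grip_width: 0.0566
gripper_force: 42.5
```

Call:
arm_command(rows=[[0,0,0,0,0,0,0],[0,0,-0.207,0,0,0,0],[0,0,-0.207,0,0,0,0],[0,0,-0.207,0,0,0,0],[0,0,-0.207,0,0,0,0],[0,0,-0.207,0,0,0,0],[0,0,-0.207,0,0,0,0]])

```text
time: 29.9
position: [0.3522, -0.2974, 0.2479]
ee_rot: [[0.956, 0.292, -0.002], [0.292, -0.956, 0.002], [-0.002, -0.003, -1.0]]
wrist_force: [-0.0, -0.5, -2.7]
grip_width: 0.056
gripper_force: 45.2
```

Call:
arm_command(rows=[[0.183,-0.235,0,0,0,7,0],[0.183,-0.235,0,0,0,7,0],[0.183,-0.235,0,0,0,7,0],[0.183,-0.235,0,0,0,7,0],[0.183,-0.235,0,0,0,7,0],[0.183,-0.235,0,0,0,7,0],[0.183,-0.235,0,0,0,7,0],[0.183,-0.235,0,0,0,7,0]])

```text
time: 30.9
position: [0.4586, -0.0204, 0.2496]
ee_rot: [[0.985, 0.172, -0.001], [0.172, -0.985, -0.0], [-0.001, -0.0, -1.0]]
wrist_force: [0.6, -0.2, -1.9]
grip_width: 0.0565
gripper_force: 45.2
```

Call:
arm_command(rows=[[0.194,-0.235,0,0,0,13.5,0],[0.194,-0.235,0,0,0,13.5,0],[0.194,-0.235,0,0,0,13.5,0],[0.194,-0.235,0,0,0,13.5,0],[0.194,-0.235,0,0,0,13.5,0],[0.194,-0.235,0,0,0,13.5,0],[0.194,-0.235,0,0,0,13.5,0],[0.194,-0.235,0,0,0,13.5,0],[0.194,-0.235,0,0,0,13.5,0],[0.194,-0.235,0,0,0,13.5,0]])

```text
time: 32.15
position: [0.6091, 0.245, 0.2508]
ee_rot: [[0.998, -0.062, 0.001], [-0.062, -0.998, 0.0], [0.001, -0.0, -1.0]]
wrist_force: [-0.4, -0.0, -1.6]
grip_width: 0.0566
gripper_force: 45.2
```

Run:
```python
from h import *
a=grab_frame("top"); b=grab_frame("scene")
cv2.imwrite("pics/p3.png",cv2.resize(b["frame"][120:340,260:520,::-1],None,fx=2.5,fy=2.5,interpolation=cv2.INTER_CUBIC))
```

```text
(no output)
```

View pics/p3.png

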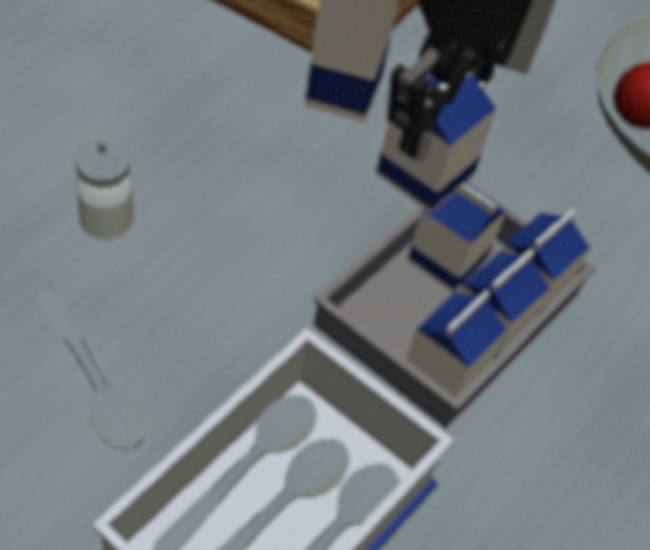

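Carton_a stands square in the tray at crop (458,240), and carton_b is held upright. I'll lower it.

Call:
arm_command(rows=[[0,0,0.13,0,0,0,0],[0,0,0.13,0,0,0,0],[0,0,0.13,0,0,0,0],[0,0,0.18,0,0,0,0],[0,0,0.18,0,0,0,0],[0,0,0.2,0,0,0,0],[0,0,0.2,0,0,0,0],[0,0,0.2,0,0,0,0]])

```text
time: 33.25
position: [0.6096, 0.2458, 0.0515]
ee_rot: [[0.998, -0.061, 0.001], [-0.061, -0.998, 0.0], [0.001, -0.0, -1.0]]
wrist_force: [-0.3, -1.0, -2.0]
grip_width: 0.0563
gripper_force: 45.0
```

Call:
arm_command(rows=[[0,0,0,0,0,0,76],[0,0,0,0,0,0,76],[0,0,0,0,0,0,76],[0,0,0,0,0,0,76],[0,0,-0.03,0,0,0,76],[0,0,-0.15,0,0,0,76],[0,0,-0.15,0,0,0,76],[0,0,-0.15,0,0,0,76],[0,0,-0.15,0,0,0,76]])

```text
time: 34.38
position: [0.609, 0.2456, 0.1998]
ee_rot: [[0.998, -0.061, -0.0], [-0.061, -0.998, -0.0], [-0.0, 0.0, -1.0]]
wrist_force: [-0.4, -0.7, -0.3]
grip_width: 0.065
gripper_force: 0.0
```

Run:
```python
from plan import *
x,y,w=.450,.0065,-110.5
plan([[(x,y,.15,w,40,3)],[(x,y,.003,w,40,4)],[(x,y,.003,w,0,5)],[(x,y,.20,w,0,2)],
[(.665,.009,.2,-2,0,-2)],[(.665,.009,.042,-2,0,3)],[(.665,.009,.042,-2,30,3),(.665,.009,.2,-2,30,2)]],(.610,.245,.20,-93.5))
```

```text
9 x [-0.145, 0.248, 0.05, 0.0, 0.0, 17.0, 40]
rows 9
7 x [0.0, 0.0, 0.147, 0.0, 0.0, 0.0, 40]
rows 7
6 x [0.0, 0.0, 0.0, 0.0, 0.0, 0.0, 0]
rows 6
6 x [0.0, 0.0, -0.197, 0.0, 0.0, 0.0, 0]
rows 6
11 x [0.201, -0.078, 0.0, 0.0, 0.0, -108.5, 0]
rows 11
7 x [0.0, 0.0, 0.158, 0.0, 0.0, 0.0, 0]
rows 7
4 x [0.0, 0.0, 0.0, 0.0, 0.0, 0.0, 30]
6 x [0.0, 0.0, -0.158, 0.0, 0.0, 0.0, 30]
rows 10
```

Call:
arm_command(rows=[[-0.145,0.248,0.05,0,0,17,40],[-0.145,0.248,0.05,0,0,17,40],[-0.145,0.248,0.05,0,0,17,40],[-0.145,0.248,0.05,0,0,17,40],[-0.145,0.248,0.05,0,0,17,40],[-0.145,0.248,0.05,0,0,17,40],[-0.145,0.248,0.05,0,0,17,40],[-0.145,0.248,0.05,0,0,17,40],[-0.145,0.248,0.05,0,0,17,40]])

```text
time: 35.5
position: [0.4495, 0.0075, 0.1501]
ee_rot: [[0.937, -0.349, -0.001], [-0.349, -0.937, 0.0], [-0.001, 0.0, -1.0]]
wrist_force: [-0.1, 0.4, -0.8]
grip_width: 0.034
gripper_force: 0.0
```

Call:
arm_command(rows=[[0,0,0.1,0,0,0,40],[0,0,0.1,0,0,0,40],[0,0,0.12,0,0,0,40],[0,0,0.12,0,0,0,40]])

```text
time: 36.0
position: [0.4486, 0.0073, 0.029]
ee_rot: [[0.937, -0.35, -0.003], [-0.35, -0.937, 0.0], [-0.003, 0.001, -1.0]]
wrist_force: [0.6, -0.9, 0.1]
grip_width: 0.0344
gripper_force: 0.0
```

Run:
```python
from h import *
b=grab_frame("scene"); a=grab_frame("top"); print(arm.get_state()["position"])
A=cv2.resize(b["frame"][210:340,210:380,::-1],None,fx=4,fy=4,interpolation=cv2.INTER_CUBIC)
cv2.imwrite("pics/s1.png",cv2.convertScaleAbs(A,alpha=1.3))
g=pix(b,[[.450,.0065,.014],[.506,-.0145,.01]]); print(((g-[210,210])*4).round())
```

```text
[0.44975629 0.00714311 0.03111555]
[[344. 230.]
 [389. 315.]]
```

View pics/s1.png

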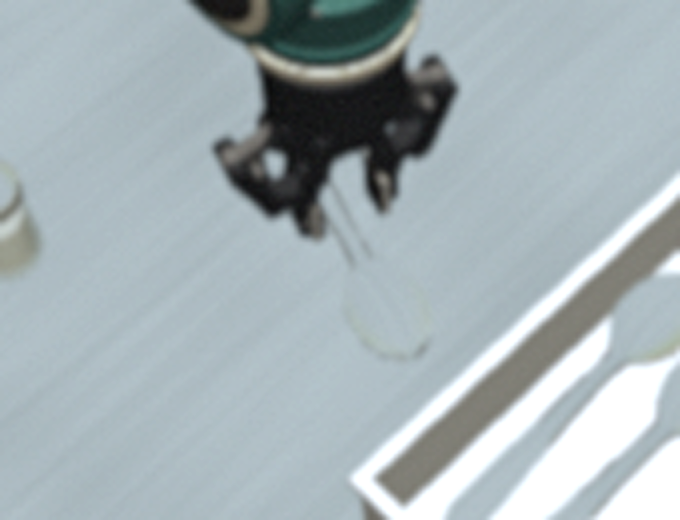

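The fingers straddle the handle, and the bowl at crop (388,312) matches my prediction of (389,315). I'll go down and grip.

Call:
arm_command(rows=[[0,0,0.02,0,0,0,40],[0,0,0.027,0,0,0,40],[0,0,0.027,0,0,0,40],[0,0,0.027,0,0,0,40],[0,0,0.027,0,0,0,0],[0,0,0.027,0,0,0,0],[0,0,0.027,0,0,0,0],[0,0,0.027,0,0,0,0],[0,0,0.027,0,0,0,0],[0,0,0.027,0,0,0,0]])

```text
time: 37.35
position: [0.4496, 0.0069, 0.0039]
ee_rot: [[0.937, -0.35, 0.001], [-0.35, -0.937, -0.0], [0.001, -0.0, -1.0]]
wrist_force: [-2.5, -0.3, 5.1]
grip_width: 0.0105
gripper_force: 39.1
```

Call:
arm_command(rows=[[0,0,-0.05,0,0,0,0],[0,0,-0.197,0,0,0,0],[0,0,-0.197,0,0,0,0],[0,0,-0.197,0,0,0,0],[0,0,-0.197,0,0,0,0],[0,0,-0.197,0,0,0,0]])

```text
time: 38.1
position: [0.4489, 0.007, 0.1988]
ee_rot: [[0.937, -0.35, -0.002], [-0.35, -0.937, 0.0], [-0.002, 0.001, -1.0]]
wrist_force: [-0.3, -0.4, -1.2]
grip_width: 0.0106
gripper_force: 39.4
```

Call:
arm_command(rows=[[0.201,-0.078,0,0,0,-108.5,0],[0.201,-0.078,0,0,0,-108.5,0],[0.201,-0.078,0,0,0,-108.5,0],[0.201,-0.078,0,0,0,-108.5,0],[0.201,-0.078,0,0,0,-108.5,0],[0.201,-0.078,0,0,0,-108.5,0],[0.201,-0.078,0,0,0,-108.5,0],[0.201,-0.078,0,0,0,-108.5,0],[0.201,-0.078,0,0,0,-108.5,0],[0.201,-0.078,0,0,0,-108.5,0],[0.201,-0.078,0,0,0,-108.5,0],[0.201,-0.078,0,0,0,-108.5,0]])

```text
time: 39.6
position: [0.6646, 0.0096, 0.1992]
ee_rot: [[0.039, 0.999, -0.001], [0.999, -0.039, -0.0], [-0.0, -0.001, -1.0]]
wrist_force: [0.3, -0.1, -0.6]
grip_width: 0.0107
gripper_force: 39.4
```

Run:
```python
from h import *
b=grab_frame("scene"); print(arm.get_state()["position"])
A=cv2.resize(b["frame"][140:400,240:520,::-1],None,fx=2.3,fy=2.3,interpolation=cv2.INTER_CUBIC)
cv2.imwrite("pics/s2.png",cv2.convertScaleAbs(A,alpha=1.2))
```

```text
[0.66470311 0.00957911 0.19954181]
```

View pics/s2.png

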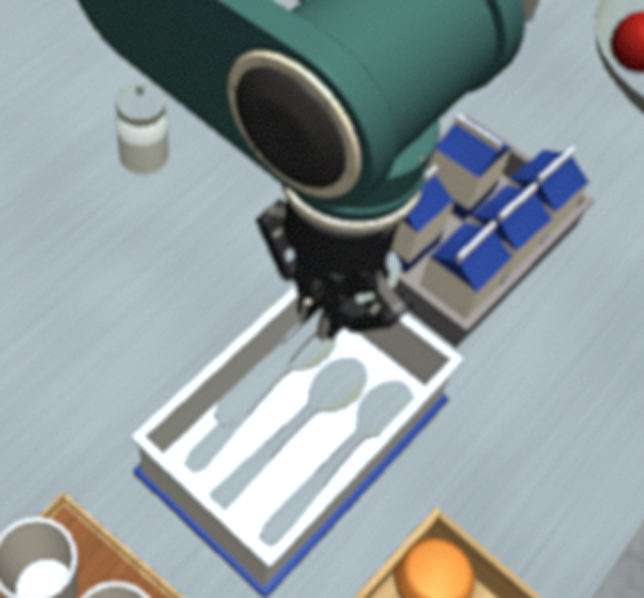

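The spoon is held level, its handle tail at crop (225,415) pointing to -y. I'll lower it into the tub.

Call:
arm_command(rows=[[0,0,0.11,0,0,0,0],[0,0,0.11,0,0,0,0],[0,0,0.14,0,0,0,0],[0,0,0.14,0,0,0,0],[0,0,0.158,0,0,0,0],[0,0,0.158,0,0,0,0],[0,0,0.158,0,0,0,0]])

```text
time: 40.52
position: [0.6652, 0.0096, 0.0432]
ee_rot: [[0.035, 0.999, 0.001], [0.999, -0.035, -0.0], [0.0, 0.001, -1.0]]
wrist_force: [-0.1, 0.6, -0.7]
grip_width: 0.0102
gripper_force: 39.4
```

Call:
arm_command(rows=[[0,0,0.006,0,0,0,0],[0,0,0.006,0,0,0,0],[0,0,0.006,0,0,0,30],[0,0,0.006,0,0,0,30],[0,0,0.006,0,0,0,30],[0,0,-0.05,0,0,0,30],[0,0,-0.15,0,0,0,30],[0,0,-0.26,0,0,0,30],[0,0,-0.26,0,0,0,30],[0,0,-0.26,0,0,0,30],[0,0,-0.26,0,0,0,30]])

```text
time: 41.9
position: [0.6652, 0.0096, 0.3037]
ee_rot: [[0.035, 0.999, 0.002], [0.999, -0.035, -0.0], [0.0, 0.002, -1.0]]
wrist_force: [-0.2, -0.3, -0.8]
grip_width: 0.0257
gripper_force: 0.0
```

Call:
arm_command(rows=[[-0.1,-0.25,0,0,0,0,30],[-0.1,-0.25,0,0,0,0,30],[-0.1,-0.25,0,0,0,0,30],[-0.1,-0.25,0,0,0,0,30],[-0.1,-0.25,0,0,0,0,30],[-0.1,-0.25,0,0,0,0,30],[-0.1,-0.25,0,0,0,0,30]])

```text
time: 42.78
position: [0.412, -0.0814, 0.3011]
ee_rot: [[0.035, 0.999, -0.002], [0.999, -0.035, 0.001], [0.0, -0.002, -1.0]]
wrist_force: [0.6, -0.4, 0.7]
grip_width: 0.0257
gripper_force: 0.0
```

Run:
```python
from h import *
b=grab_frame("scene"); a=grab_frame("top")
A=cv2.resize(b["frame"][160:400,290:530,::-1],None,fx=1.6,fy=1.6)
B=cv2.resize(a["frame"][95:225,175:575,::-1],None,fx=1.6,fy=1.6)
C=np.zeros((A.shape[0]+B.shape[0],max(A.shape[1],B.shape[1]),3),np.uint8); C[:A.shape[0],:A.shape[1]]=A; C[A.shape[0]:,:B.shape[1]]=B
cv2.imwrite("pics/e1.png",cv2.convertScaleAbs(C[:600],alpha=1.3))
```

```text
(no output)
```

View pics/e1.png

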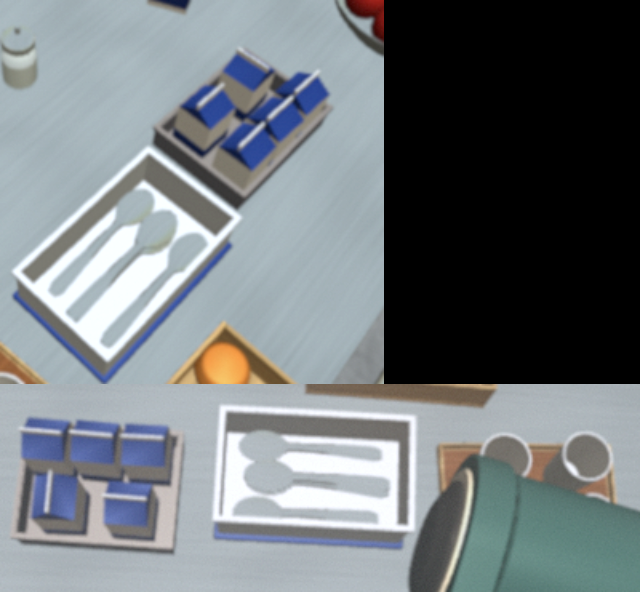

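The spoon lies nested on the middle spoon, bowl to +y, at top crop (270,476). Both cartons stand square in the free row at (60,498) and (130,505). The beakers were seen upright earlier, and the arm is clear of everything, so I'll hand in.

```bash
python3 -c "
from cell import ticket
print(ticket.job_done())"
```

```text
the job is handed in; nothing more can be done
None
```

I handed the job in at about 43 s of the 128 s allowed: both cartons, both beakers and the spoon are in their trays, and I left the sugar jar and big milk carton untouched; no verdict came back.

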